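Show the notched slide carrier label up across the table

ROBOT

A 7-joint arm with a two-finger parallel gripper is mounted at the origin on the work surface; the furniture and walls round the work are solid. World frame = base frame: x ahead of the robot, y to its left, z up, the work surface at z = 0. Lengths are in m, angles in rad, forces in N, time in s.
With the tool pointing down it reaches from about 0.425 to 0.825 m from the base axis. Payload 3.6 kg.
Tool frame: the origin (TCP) lies where the fingers leave the gripper's body, on its centre line; the fingertips stand 84 mm ahead of it and the grasp point (between the pads) lies 65 mm ahead of it; z points along the fingers, y is the direction in which the jaws open and shut (so a half turn about z gives the same grasp; the last joint's range is limited). The gripper opens to 93 mm and grips with 3 to 60 N. Pads are 15 mm wide; open, the fingers measure 128 mm over their backs; the gripper's body (75 mm by 188 mm) begins 65 mm behind the grasp point.
Start: joints at [1.121, 0.615, -0.013, 1.423, 0.008, 1.103, -0.04], TCP at [0.267, -0.593, 0.303] pointing down, gripper open.
Joint ranges: [-3.12, 3.12], [-0.3, 2.06], [-1.34, 1.32], [0.26, 2.42], [-1.36, 4.5], [0.01, 1.98], [-2.84, 2.84]. Speed limits (rad/s): [2.79, 2.79, 3.14, 3.14, 3.14, 3.14, 3.14].

INTERFACE

Orientations are given as a unit quaternion [w, x, y, z].
In Python, from station import robot gives the robot as it stands.
- The arm moves only by the tool step_arm, never from a script. Its argument "commands" is text: rows parted by semicolons, each of 4 numbers parted by spaces: the shift along the tool's x, y, z in cm, then the turn about the tool's z in rad. In form: dx dy dz roll; .... A call has 1 to 10 rows; each row is the pose to reach, as a shift and turn from the pose commanded when the call began, along the tool's axes at that moment; what a row does not reach only later rows make up. A row lasts 1/8 s, in which the tool goes at most 62.5 mm and 10.7 degrees, less where a joint would pass 70% of its speed; a pose out of reach is approached as far as the arm can. A call with a gripper value outside its range is refused whole. "claw" is the finger opening in cm, from 0 to 9.3, set as the call begins (left out, the last holds). The fingers move at their own pace and stop on an object; "grip_force" is the grip in N (left out, the last holds). Time passes only in rows, so rows that repeat a pose let the fingers close. It gives the time, the measured TCP pose, the force and the opening at its end, in the units of the state.
- robot.get_obs(): the state, without advancing time (a new reading comes with each control period).
- robot.grab_frame(name): name is "scene" or "top" or "wrist"; returns the picture (420x560x3 uint8, red, green, blue); there is no depth.
- robot.camera_model(name): a dict with "camera_matrix" (3x3 intrinsics, pixels), "k1" (the pictures are not rectified: a ray, as slopes to the right and down, at radius r is drawn at 1 + k1 r^2 times it, then the intrinsics apply), "rvec" (rotation vector, rad) and "tvec" (3), from world to camera coordinates, as OpenCV has them; the wrist camera has in their place "T_tool_cam" (4x4, takes a point from camera to tool coordinates, whose origin is the TCP and whose axes are the flange's). Camera axes: x right, y down, z forward; pixel columns grow to the right and rows downward; lengths in m; the calibration is good to about 2 mm. A picture is of the moment at which its call begins: read the wrist's pose just before it. camera_model takes no time and is no camera call.
- robot.finish_job(): hands the job in, once; it reports no verdict.
The state is a dict: "t": time; "joints": joint angles; "qd": joint speeds; "joint_efforts": joint torques, N m; "tool_pos": TCP position; "ee_rot": TCP orientation; "force": force on the tool from outside, world axes, zero at the start; "torque": the same for the moment, N m; "grip_width": opening from 0.0 (shut) to 1.0 (fully open).
Only numpy, scipy, OpenCV 4.12 (cv2) and the standard library are available. Lean on these libraries where they do the work, as an engineer would, in place of code of your own. Each camera call takes 0.05 s, during which the arm holds its last target. There are 200 camera calls.

TASK

Find the slide carrier that has a small notch cut out of one corner; the notch tells which end and which face carry the green label (looking at the label with the notch at the top, the notch is on your right). Draw that carrier out of its stand and hold it about 25 cm above the middle of the white board for the person sitting beyond the board's blue-striped edge: tipped back by about 40 degrees so that the label looks up and towards that edge, long edges level and parallel to the stripe. Finish still holding it there in the gripper, and leave the unnotched carrier, cup, timer and pen where they are.

Things in the scene. Friction and masses are not known exactly. Their poses are not given: they have to be found in the camera images.
- carrier: White frame round a glass slide, 96 mm long (y), 44 wide (z), 8 thick (x), 35-70 g, grey frosted end with one corner cut off (14 x 14 mm notch). Stands on a long edge in a stand's slot, facing any way. Origin: middle of that lower edge. +x: outward normal of the label face (faces at x = -4, +4 mm); +y: along the length to the notched, labelled end; +z: to the upper long edge, up at the start
- carrier_mid (a point): centre of the slide carrier, 22 mm along z from its origin, with the carrier's axes
- carrier_label (a point): middle of the green label (21 x 22 mm, with a white patch), on the +x face of the frosted end: at x = 4, y = 34, z = 16.5 mm in the carrier's frame. The other face has no label
- carrier_notch (a point): middle of the cut-out notch: at x = 0, y = 41, z = 37 mm in the carrier's frame, so it is an upper corner at the start
- blank_carrier: another carrier of the same shape and size, without notch or label, in the other stand; to be left alone. Origin and axes as for the carrier
- stand_a: Grey fixed stand of the notched carrier (the stands may swap places): base 62 x 118 x 6 mm, two cheeks form a slot 9.6 mm wide (x), 100 mm long (y). Slot floor 6 mm, rim 22 mm above the table: a carrier sits 16 mm deep, 28 mm out, its upper edge 50 mm above the table. Origin: centre of the underside, z up
- stand_b: the same stand, fixed, for the unnotched carrier
- card: white board lying fixed on the table, 110 mm (x) by 150 mm (y), 8 mm thick, with a 22 mm wide blue stripe along its +x edge (the one away from the robot). Origin: centre of the underside; z up; +x points to the striped edge
- cup: closed specimen cup with a yellow lid, 68 mm across, 62 mm high; bystander. Origin: centre of the underside. It stands on the table's far border, which is 3.5 mm higher than the rest
- timer: pale count-down timer lying flat, 66 x 66 x 18 mm; bystander. Origin: centre of the underside. It stands on the table's far border, which is 3.5 mm higher than the rest
- pen: ball pen lying on the table, 145 mm long along y, 9 mm high; bystander. Origin: centre of the underside
Not all that is in view belongs to the job. Leave any red look-alike of the carrier alone.

How it is judged:
By the outcome, as a careful person would: the job done as asked, in the order asked, and still so for the second after the job is handed in, while the arm keeps its last pose, push and grip.
It also fails if it takes over 35 s, if anything falls off the work surface, if the arm or the gripper's body presses on something with over 40 N, if the wrist force passes 120 N, or if a joint passes its speed limit or range.

## Working session

There is one attempt and no reset: what is moved stays moved. The work goes in short steps, Python scripts to look and compute and a tool call to move; the robot and the scene stay as the last step left them, time stands still between calls to the robot, and variables do not carry over. Pictures are saved under pics/ and viewed, about 8 in all and at most 12, crops included, and the job is handed in when it is done.

Besides the shell and the picture viewer there is one more tool, called as name(argument=value, ...) on one line, values as JSON. step_arm: Moves the arm, as the interface text tells. Its arguments: {"type":"object","properties":{"commands":{"type":"string"},"claw":{"type":"number"},"grip_force":{"type":"number"}},"required":["commands"]}

```bash
ls; mkdir -p pics; python3 - <<'E'
from station import robot
import cv2
print(robot.get_obs())
for n in("scene","top","wrist"):
    f=robot.grab_frame(n); cv2.imwrite(f"pics/{n}0.png",f[:,:,::-1]); print(n,robot.camera_model(n))
import numpy as np
a=cv2.imread("pics/scene0.png");b=cv2.imread("pics/top0.png")
E
```

```text
pics
{'t': 0.0, 'joints': array([ 1.1215116 ,  0.61593017, -0.01265447,  1.42487113,  0.00811397,
        1.10339073, -0.04038412]), 'qd': array([-0.00033202, -0.00082788, -0.0007718 ,  0.00104762, -0.00214719,
       -0.00129058, -0.00068969]), 'joint_efforts': array([ 3.63703111e-05, -4.58935583e+01,  2.09020190e-01, -1.65744299e+01,
       -6.10256894e-02,  2.06291105e-02,  2.44747862e-04]), 'tool_pos': array([ 0.26648954, -0.59223883,  0.30158288]), 'ee_rot': array([-1.24333928e-03,  9.77726368e-01,  2.09879786e-01, -2.80531900e-04]), 'force': array([ 0.71319174, -0.00999868, -0.09467525]), 'torque': array([ 0.00824771, -0.02224236, -0.05329413]), 'grip_width': 0.998199193512614}
scene {'camera_matrix': array([[399.03440129,   0.        , 278.6474413 ],
       [  0.        , 399.03440129, 209.16999384],
       [  0.        ,   0.        ,   1.        ]]), 'k1': 0.02505779598227735, 'rvec': array([ 0.75473988, -2.51646839,  1.24562023]), 'tvec': array([0.37687296, 0.29621867, 0.64684736])}
top {'camera_matrix': array([[521.34553995,   0.        , 273.87708877],
       [  0.        , 521.34553995, 218.88429925],
       [  0.        ,   0.        ,   1.        ]]), 'k1': -0.08552262940706115, 'rvec': array([ 2.08512191, -2.15056562,  0.2196995 ]), 'tvec': array([-0.10117723,  0.5469964 ,  0.89215747])}
wrist {'camera_matrix': array([[323.7272329 ,   0.        , 282.28157373],
       [  0.        , 323.7272329 , 210.1601314 ],
       [  0.        ,   0.        ,   1.        ]]), 'k1': -0.07096873657221832, 'T_tool_cam': array([[ 3.22781779e-04, -9.54184402e-01, -2.99219021e-01,
         8.41853556e-02],
       [ 9.99999703e-01,  5.17405328e-04, -5.71215059e-04,
         4.96046057e-04],
       [ 6.99862015e-04, -2.99218747e-01,  9.54184286e-01,
        -8.18609805e-02],
       [ 0.00000000e+00,  0.00000000e+00,  0.00000000e+00,
         1.00000000e+00]])}
```

View pics/top0.png

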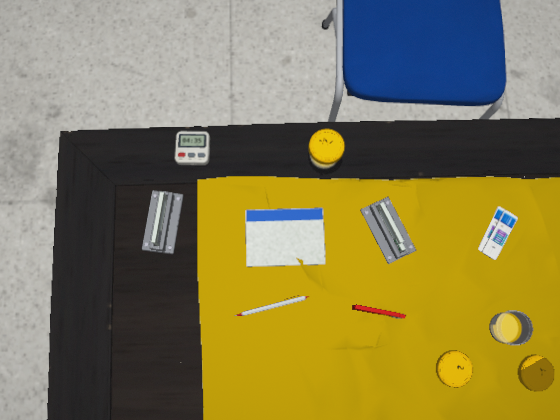

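View pics/scene0.png

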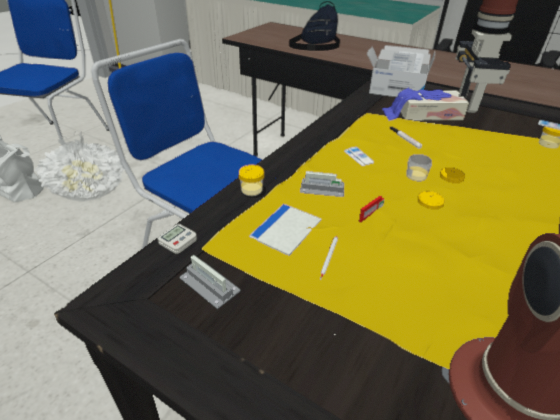

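The top view shows candidates at (162,222) and (388,230), both in grey stands, and a red look-alike at (380,311), which I leave alone. The board is at (285,237) with its stripe on the far side (+x). Next I enlarge both stands.

```bash
python3 - <<'E'
import cv2,numpy as np
a=cv2.imread("pics/scene0.png");b=cv2.imread("pics/top0.png")
c=lambda im,x,y,w,h,W,H:cv2.resize(im[y:y+h,x:x+w],(W,H),interpolation=cv2.INTER_CUBIC)
r1=np.hstack([c(b,125,180,80,60+20,400,400),c(b,350,185,80,80,400,400)])
r2=np.hstack([c(a,170,250,80,40+20-20+0,400,200),c(a,290,160,80,40,400,200)])
r2=np.hstack([c(a,175,250,80,40+20,400,200*60//60+0) if 0 else c(a,175,248,72,60,240*1,200),c(a,290,160,72,60,240,200),np.zeros((200,320,3),np.uint8)])
cv2.imwrite("pics/crop1.png",np.vstack([r1,r2]))
E
```

```text
(no output)
```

View pics/crop1.png

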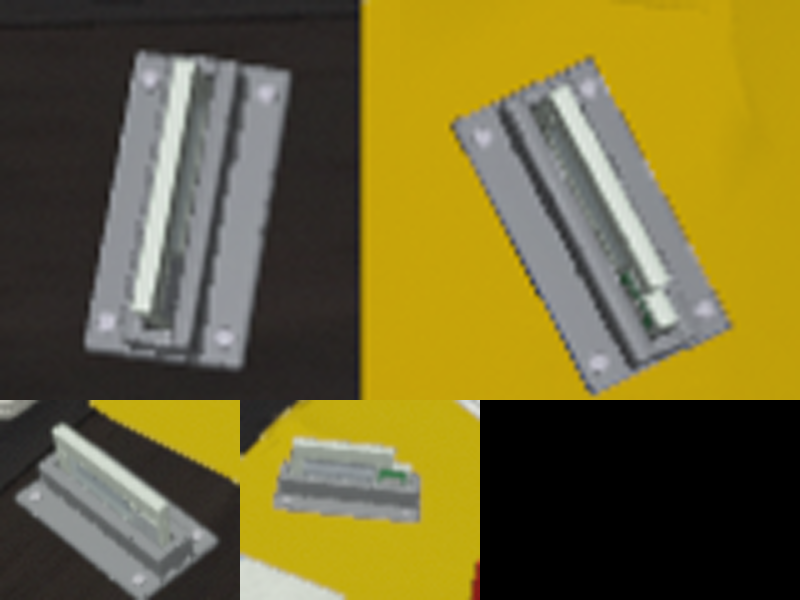

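The right-hand candidate fits: in its crop the step (notch) is at about (655,300), which is top-view (401,245), and green shows on its left (+y) face. The left one is plain.

The tool can only turn about its own vertical axis. So the tilt has to come from gripping the carrier lengthwise, on the plain end and the notch wall (82 mm apart). I then pivot it in the grip by dragging its lower edge over the stand rim. First I measure.

```bash
cat > h.py <<'E'
import numpy as np,cv2
from station import robot
from scipy.spatial.transform import Rotation as R
def q2R(q): return R.from_quat([q[1],q[2],q[3],q[0]]).as_matrix()
def cam(name,o=None):
    m=robot.camera_model(name)
    if 'rvec' in m:
        Rc=cv2.Rodrigues(m['rvec'])[0]; return m['camera_matrix'],m['k1'],Rc.T,-Rc.T@m['tvec']
    o=o or robot.get_obs(); T=m['T_tool_cam']; Rt=q2R(o['ee_rot'])
    return m['camera_matrix'],m['k1'],Rt@T[:3,:3],o['tool_pos']+Rt@T[:3,3]
def back(c,uv,z):
    K,k,Rw,p=c
    s=cv2.undistortPoints(np.array(uv,float).reshape(-1,1,2),K,np.array([k,0,0,0,0.]))[:,0]
    d=np.c_[s,np.ones(len(s))]@Rw.T
    return p+d*((z-p[2])/d[:,2])[:,None]
def proj(c,P):
    K,k,Rw,p=c; q=(np.atleast_2d(P)-p)@Rw
    s=q[:,:2]/q[:,2:]; s=s*(1+k*(s**2).sum(1))[:,None]
    return s*K[0,0]+K[:2,2]
E
python3 - <<'E'
from h import *
c=cam("top")
np.set_printoptions(precision=4,suppress=True)
st=back(c,[(361,209.4),(388.8,196.4),(416.2,250.2),(388.8,264)],.006);print("stand",st,st.mean(0))
print([np.linalg.norm(st[i]-st[(i+1)%4]) for i in range(4)])
ax=(st[0]-st[3]+st[1]-st[2]);print("stand yaw",np.degrees(np.arctan2(ax[1],ax[0])))
e=back(c,[(382.6,203),(401,243)],.05);print("car top",e,np.linalg.norm(e[0]-e[1]),np.degrees(np.arctan2(*(e[0]-e[1])[[1,0]])))
b=back(c,[(246,209),(324,207),(326,265),(247,267)],.008);print("board",b,b.mean(0),[np.linalg.norm(b[i]-b[(i+1)%4]) for i in range(4)])
d=b[0]-b[1]+b[3]-b[2];print("board +y",np.degrees(np.arctan2(d[1],d[0])))
E
```

```text
stand [[ 0.5672 -0.2868  0.006 ]
 [ 0.5913 -0.3428  0.006 ]
 [ 0.4845 -0.3876  0.006 ]
 [ 0.46   -0.333   0.006 ]] [ 0.5257 -0.3375  0.006 ]
[np.float64(0.06094673593650328), np.float64(0.11584073660159795), np.float64(0.05985176684820915), np.float64(0.11668126813710447)]
stand yaw 23.01674728773318
car top [[ 0.5685 -0.3198  0.05  ]
 [ 0.4928 -0.3481  0.05  ]] 0.08082198937821575 20.540448513610357
board [[ 0.5742 -0.0656  0.008 ]
 [ 0.5736 -0.2154  0.008 ]
 [ 0.4618 -0.2136  0.008 ]
 [ 0.4627 -0.0652  0.008 ]] [ 0.5181 -0.14    0.008 ] [np.float64(0.14980610282471984), np.float64(0.11177171704526727), np.float64(0.1484434377373301), np.float64(0.11152338800251593)]
board +y 89.71102132994764
```

step_arm(commands="4 -1.4 1 -0.16; 8 -2.8 2 -0.32; 12 -4.2 3 -0.48; 16 -5.6 4 -0.64; 20 -7 5 -0.8; 24 -8.4 6 -0.96; 28 -9.8 7 -1.12; 32 -11.2 8 -1.28; 34.7 -12.5 9 -1.44; 34.7 -12.5 9 -1.55", claw=9.3, grip_force=10)

```text
t: 1.4
tool_pos: [0.5337, -0.3323, 0.2116]
ee_rot: [-0.001, 0.547, 0.837, 0.001]
force: [0.4, 0.2, 0.3]
grip_width: 0.998
```

step_arm(commands="0 0 0 0; 0 0 0 0; 0 0 0 0; 0 0 0 0")

```text
t: 1.9
tool_pos: [0.5317, -0.3367, 0.2129]
ee_rot: [0.0, 0.552, 0.834, -0.0]
force: [0.2, 0.0, 0.2]
grip_width: 0.998
```

```bash
python3 - <<'E'
from h import *
o=robot.get_obs(); f=robot.grab_frame("wrist"); cv2.imwrite("pics/w1.png",f[:,:,::-1])
M=q2R(o['ee_rot']);print(o['t'],o['tool_pos'],M,o['joints'])
np.savez("w1.npz",p=o['tool_pos'],q=o['ee_rot'])
E
```

```text
1.9 [ 0.5316785  -0.33666825  0.21293443] [[-3.90305544e-01  9.20685378e-01  1.28089339e-04]
 [ 9.20685331e-01  3.90305565e-01 -2.94993234e-04]
 [-3.21589939e-04  2.79248139e-06 -9.99999948e-01]] [ 0.77003933  0.70521937 -0.41330172  1.58412879  0.33299339  0.92244026
  0.64285681]
```

View pics/w1.png

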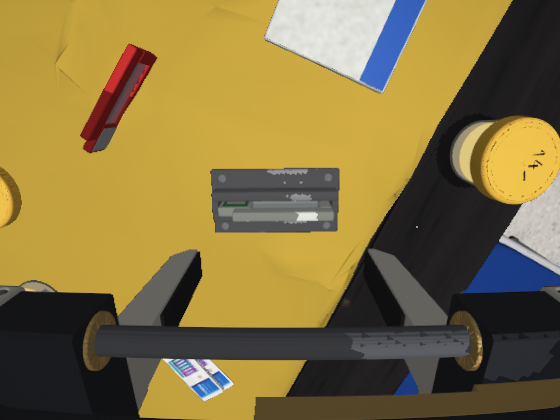

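The wrist view shows the notched carrier in its stand at (275,200), with green at about (235,203) on the left. The fingers' dark pad faces reach the tips. I enlarge it for a precise fit.

```bash
python3 - <<'E'
import cv2
a=cv2.imread("pics/w1.png")[160:240,200:350]
cv2.imwrite("pics/w1c.png",cv2.resize(a,(750,400),interpolation=cv2.INTER_CUBIC))
E
```

```text
(no output)
```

View pics/w1c.png

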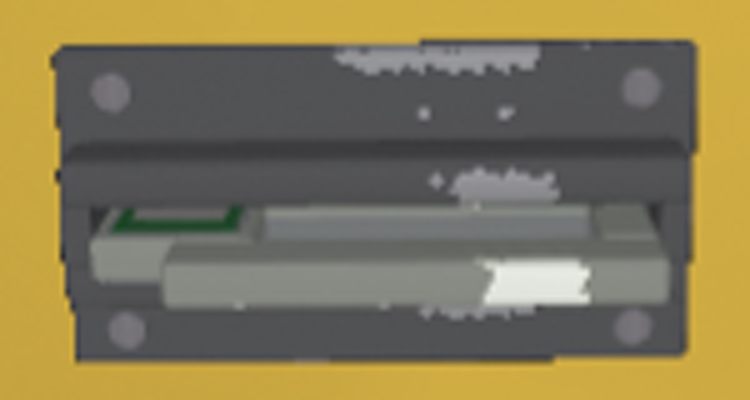

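```bash
python3 - <<'E'
from h import *
np.set_printoptions(precision=4,suppress=True)
d=np.load("w1.npz");o=dict(tool_pos=d['p'],ee_rot=d['q']);c=cam("wrist",o);M=q2R(d['q'])
px=lambda x,y:(200+(x+.5)/5-.5,160+(y+.5)/5-.5)
e=back(c,[px(164,283),px(669,281)],.05)
print(e,np.linalg.norm(e[0]-e[1]),np.degrees(np.arctan2(*(e[1]-e[0])[[1,0]])),"tool y yaw",np.degrees(np.arctan2(M[1,1],M[0,1])))
print("tool-frame offset of grip mid (cm)",100*M.T@(e.mean(0)-d['p']))
s=back(c,[px(57,46),px(695,41),px(685,355),px(78,359)],.006)
print("stand",s.mean(0),[np.linalg.norm(s[i]-s[(i+1)%4]) for i in range(4)])
n=back(c,[px(95,262)],.036);print("notch end tool",100*M.T@(n[0]-d['p']))
E
```

```text
[[ 0.4947 -0.3505  0.05  ]
 [ 0.5688 -0.3188  0.05  ]] 0.08064993606867084 23.20949489781339 tool y yaw 22.97351386834909
tool-frame offset of grip mid (cm) [ 0.1885  0.0851 16.2934]
stand [ 0.5252 -0.337   0.006 ] [np.float64(0.11510735646653246), np.float64(0.0605219565670759), np.float64(0.11620490226462023), np.float64(0.06046496874489189)]
notch end tool [ 0.0755 -5.3219 17.6934]
```

step_arm(commands="0.2 0.1 2 0; 0.2 0.1 4 0; 0.2 0.1 5.5 0; 0.2 0.1 6.5 0; 0.2 0.1 7.2 0; 0.2 0.1 7.8 0; 0.2 0.1 8.3 0; 0.2 0.1 8.8 0; 0.2 0.1 8.8 0; 0.2 0.1 8.8 0")

```text
t: 3.2
tool_pos: [0.5321, -0.3342, 0.125]
ee_rot: [0.0, 0.552, 0.834, 0.0]
force: [0.2, 0.1, 0.3]
grip_width: 1.001
```

```bash
python3 - <<'E'
from h import *
o=robot.get_obs(); f=robot.grab_frame("wrist"); 
print(o['t'],o['tool_pos'],o['force'])
cv2.imwrite("pics/w2.png",cv2.resize(f[150:420,80:480,::-1],(800,540),interpolation=cv2.INTER_CUBIC))
E
```

```text
3.2 [ 0.53212696 -0.33415405  0.12495058] [0.2366416  0.12178012 0.32775118]
```

View pics/w2.png

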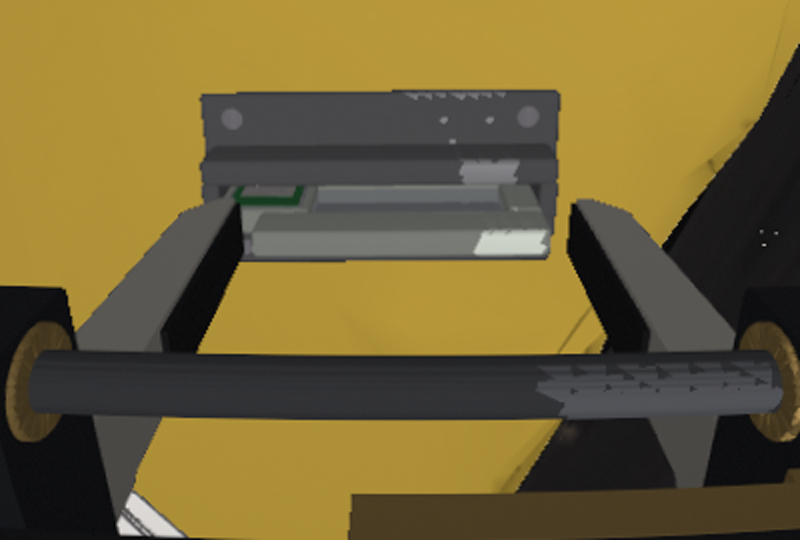

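The notch-side finger at (243,230) and the far finger at (570,230) straddle the carrier, whose ends are at 252 and 549. I nudge 1 mm to the left and close.

step_arm(commands="0 -0.1 0 0; 0 -0.1 0 0; 0 -0.1 0 0; 0 -0.1 0 0; 0 -0.1 0 0; 0 -0.1 0 0", claw=7.5, grip_force=15)

```text
t: 4.0
tool_pos: [0.531, -0.3347, 0.1249]
ee_rot: [0.0, 0.552, 0.834, -0.0]
force: [-1.4, -0.4, 1.9]
grip_width: 0.872
```

step_arm(commands="0 0 -0.3 0; 0 0 -0.6 0; 0 0 -0.9 0; 0 0 -0.9 0; 0 0 -0.9 0")

```text
t: 4.62
tool_pos: [0.531, -0.3345, 0.1337]
ee_rot: [-0.0, 0.552, 0.834, 0.0]
force: [0.0, -0.8, -0.5]
grip_width: 0.878
```

step_arm(commands="-0.3 0 0 0; -0.6 0 0 0; -0.9 0 0 0; -1.2 0 0 0; -1.5 0 0 0; -1.8 0 0 0; -2.1 0 0 0; -2.4 0 0 0; -2.4 0 0 0")

```text
t: 5.75
tool_pos: [0.539, -0.3521, 0.1321]
ee_rot: [-0.005, 0.551, 0.835, 0.002]
force: [-3.9, 8.6, -0.3]
grip_width: 0.874
```

```bash
python3 - <<'E'
from h import *
o=robot.get_obs(); f=robot.grab_frame("wrist"); g=robot.grab_frame("scene")
print(o['t'],o['tool_pos'],o['force'],o['grip_width'])
a=cv2.resize(f[150:350,100:460,::-1],(720,400),interpolation=cv2.INTER_CUBIC)
b=cv2.resize(g[140:220,270:370,::-1],(250,200),interpolation=cv2.INTER_CUBIC)
im=np.zeros((600,720,3),np.uint8);im[:400]=a;im[400:,:250]=b
cv2.imwrite("pics/w3.png",im)
E
```

```text
5.75 [ 0.53901678 -0.35207607  0.13213026] [-3.87908384  8.64975356 -0.31996501] 0.8744848442152995
```

View pics/w3.png

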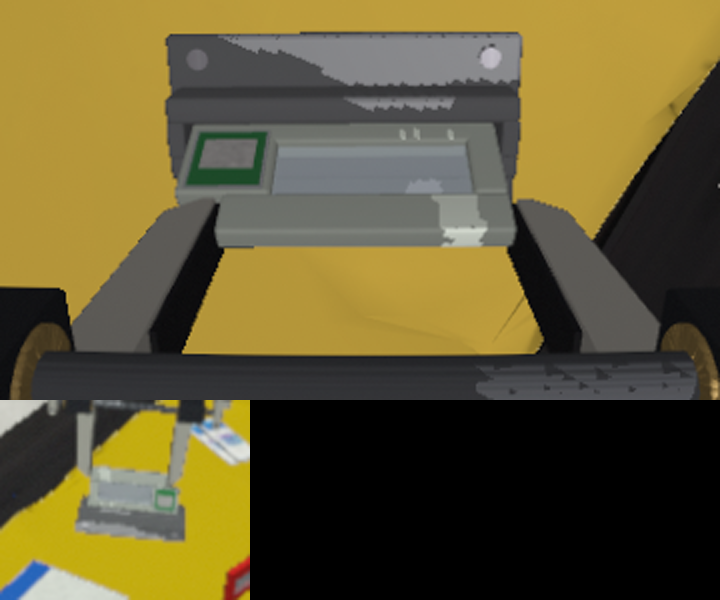

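The label is at (228,155) in the enlarged view and the carrier is tipping the right way. The lower edge is wedging slightly in the slot (9.5 N), so I raise a little and keep dragging.

step_arm(commands="0 0 -0.1 0; -0.2 0 -0.2 0; -0.4 0 -0.2 0; -0.7 0 -0.2 0; -1.0 0 -0.2 0; -1.3 0 -0.2 0; -1.6 0 -0.2 0; -1.6 0 -0.2 0")

```text
t: 6.85
tool_pos: [0.5432, -0.3611, 0.1308]
ee_rot: [-0.012, 0.549, 0.835, 0.004]
force: [-4.5, 14.7, -7.3]
grip_width: 0.876
```

```bash
python3 - <<'E'
from h import *
o=robot.get_obs(); f=robot.grab_frame("wrist")
print(o['t'],o['tool_pos'],o['force'],o['torque'],o['grip_width'])
np.savez("w4.npz",p=o['tool_pos'],q=o['ee_rot'])
cv2.imwrite("pics/w4.png",cv2.resize(f[180:320,140:440,::-1],(780,364),interpolation=cv2.INTER_CUBIC))
E
```

```text
6.85 [ 0.54318518 -0.3611219   0.13076833] [-4.515552   14.65252336 -7.31603084] [3.56030869 0.97493025 0.08934366] 0.8757573522736177
```

View pics/w4.png

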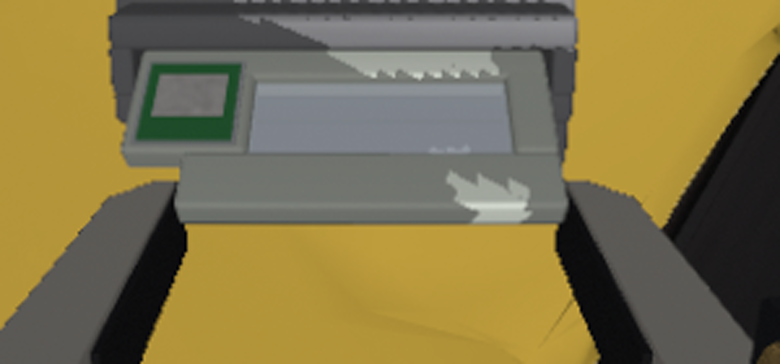

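It is still wedged: 15 N, with the tool lagging. I back off slightly, then draw out along the carrier's own plane with a firmer grip.

step_arm(commands="0.4 0 0 0; 0.7 0 0 0; 0.6 0 -0.15 0; 0.4 0 -0.35 0; 0.2 0 -0.6 0; 0 0 -0.85 0; -0.2 0 -1.1 0; -0.4 0 -1.4 0; -0.6 0 -2.0 0; -0.6 0 -2.0 0", grip_force=25)

```text
t: 8.15
tool_pos: [0.5495, -0.3772, 0.1565]
ee_rot: [0.001, 0.552, 0.834, 0.0]
force: [0.0, -0.5, -0.7]
grip_width: 0.873
```

```bash
python3 - <<'E'
from h import *
o=robot.get_obs(); f=robot.grab_frame("wrist")
print(o['t'],o['tool_pos'],o['force'],o['torque'],o['grip_width'])
np.savez("w5.npz",p=o['tool_pos'],q=o['ee_rot'])
cv2.imwrite("pics/w5.png",cv2.resize(f[180:320,140:440,::-1],(780,364),interpolation=cv2.INTER_CUBIC))
E
```

```text
8.15 [ 0.54948442 -0.37721035  0.15649791] [ 0.00424681 -0.52390332 -0.71818481] [-0.03403547 -0.05489901 -0.02905008] 0.8733620297353745
```

View pics/w5.png

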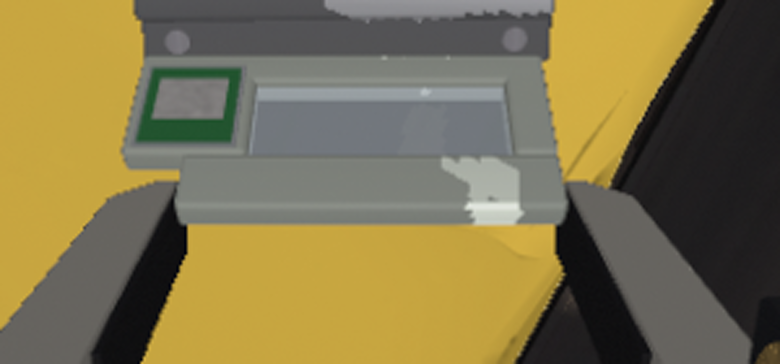

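It is free in the air and tilted, with the label at (190,105) and the bottom edge at row 58. I fit its pose.

```bash
cat > fit.py <<'E'
from h import *
np.set_printoptions(precision=4,suppress=True)
def fit(npz,obj,px,sub=None):
    d=np.load(npz);o=dict(tool_pos=d['p'],ee_rot=d['q']);K,k,Rw,p=cam("wrist",o)
    obj=np.array(obj,float)/1000;px=np.array(px,float)
    ok,rv,tv=cv2.solvePnP(obj,px,K,np.array([k,0,0,0,0.]))
    pr=cv2.projectPoints(obj,rv,tv,K,np.array([k,0,0,0,0.]))[0][:,0]
    Rc=Rw@cv2.Rodrigues(rv)[0]; pos=p+Rw@tv[:,0]; M=q2R(d['q'])
    print("resid px",np.abs(pr-px).max(1))
    mid=pos+Rc@[0,0,.022]
    print("axes world\n",Rc,"\nmid",mid,"label elev",np.degrees(np.arcsin(Rc[2,0])),"y elev",np.degrees(np.arcsin(Rc[2,1])),"y yaw",np.degrees(np.arctan2(Rc[1,1],Rc[0,1])))
    print("mid in tool cm",100*M.T@(mid-d['p']),"origin",100*M.T@(pos-d['p'])); print("carrier axes in tool\n",M.T@Rc)
E
python3 - <<'E'
from fit import *
pts=[((4,34,44),(181,157)),((4,-48,44),(560,156)),((-4,34,44),(178,222)),((-4,-48,44),(564,222)),((4,-48,0),(543,58)),((4,48,0),(150,58)),((4,48,30),(124,153)),((4,44.5,5.5),(150,68)),((4,23.5,5.5),(243,67)),((4,44.5,27.5),(137,142)),((4,23.5,27.5),(234,145))]
fit("w5.npz",[a for a,_ in pts],[(140+(b[0]+.5)/2.6-.5,180+(b[1]+.5)/2.6-.5) for _,b in pts])
E
```

```text
resid px [54.7682 88.0629 72.9279 73.5887 60.9357 80.3179 72.3428 77.6136 45.1715
 69.5323 36.0917]
axes world
 [[-0.0835  0.8737 -0.4792]
 [ 0.3614  0.4747  0.8025]
 [ 0.9287 -0.1062 -0.3554]] 
mid [ 0.4635  0.5083 -0.2598] label elev 68.22562726039756 y elev -6.094753353363775 y yaw 28.515863126038923
mid in tool cm [84.9126 26.6679 41.5515] origin [82.8744 26.9486 40.7725]
carrier axes in tool
 [[ 0.3641  0.0954  0.9265]
 [ 0.0654  0.9897 -0.1276]
 [-0.9291  0.107   0.3541]]
```

```bash
sed -i 's/ok,rv,tv=.*/_,rv,tv=cv2.solvePnP(obj,px,K,np.array([k,0,0,0,0.]),flags=cv2.SOLVEPNP_SQPNP); rv,tv=cv2.solvePnPRefineLM(obj,px,K,np.array([k,0,0,0,0.]),rv,tv)/' fit.py
python3 - <<'E'
from fit import *
pts=[((4,34,44),(181,157)),((4,-48,44),(560,156)),((-4,34,44),(178,222)),((-4,-48,44),(564,222)),((4,-48,0),(543,58)),((4,48,0),(150,58)),((4,48,30),(124,153)),((4,44.5,5.5),(150,68)),((4,23.5,5.5),(243,67)),((4,44.5,27.5),(137,142)),((4,23.5,27.5),(234,145))]
fit("w5.npz",[a for a,_ in pts],[(140+(b[0]+.5)/2.6-.5,180+(b[1]+.5)/2.6-.5) for _,b in pts])
E
```

```text
resid px [10.0766  7.6108  4.2893  7.0454  3.4743  1.9778  4.7355  3.2769  2.7149
  3.379   5.1466]
axes world
 [[-0.3879 -0.9125  0.1296]
 [ 0.8658 -0.409  -0.2883]
 [ 0.3161  0.0004  0.9487]] 
mid [ 0.5375 -0.3662  0.0571] label elev 18.425786001580686 y elev 0.023338746116727482 y yaw -155.85590047289566
mid in tool cm [ 1.4974 -0.6851  9.9385] origin [ 2.1953 -0.7016 12.0248]
carrier axes in tool
 [[ 0.9481 -0.0196 -0.3172]
 [-0.0182 -0.9998  0.0075]
 [-0.3173 -0.0013 -0.9483]]
```

```bash
python3 - <<'E'
from fit import *
pts=[((4,34,30),(182,157)),((4,34,44),(176,204)),((4,-48,44),(568,204)),((-4,34,44),(179,222)),((-4,-48,44),(565,222)),((4,-48,0),(543,58)),((4,48,0),(150,58)),((4,48,30),(124,153)),((4,44.5,5.5),(150,68)),((4,23.5,5.5),(243,67)),((4,44.5,27.5),(137,142)),((4,23.5,27.5),(234,145))]
fit("w5.npz",[a for a,_ in pts],[(140+(b[0]+.5)/2.6-.5,180+(b[1]+.5)/2.6-.5) for _,b in pts])
E
```

```text
resid px [2.0951 0.7617 0.6878 1.5418 1.3026 1.3915 1.58   1.2135 2.3609 1.6089
 0.6746 0.8797]
axes world
 [[-0.3468 -0.9192  0.1864]
 [ 0.8052 -0.3937 -0.4434]
 [ 0.481  -0.0037  0.8767]] 
mid [ 0.5381 -0.3668  0.0594] label elev 28.75118540467543 y elev -0.21108425522070176 y yaw -156.81239025423346
mid in tool cm [ 1.4114 -0.6483  9.7078] origin [ 2.4721 -0.6462 11.6352]
carrier axes in tool
 [[ 0.8761 -0.0029 -0.4821]
 [-0.0039 -1.     -0.001 ]
 [-0.4821  0.0027 -0.8761]]
```

The tilt is about 29° and the carrier has slid slightly in the pads. I plan to press its lower edge into the corner between the stand's base and the near cheek's outer wall. That reseats it in the grip, and an arc about that corner brings it to 40°. First I need the cheek's outer position.

```bash
python3 - <<'E'
from h import *
np.set_printoptions(precision=4,suppress=True)
C=np.array([.5255,-.337]);ax=np.array([-.3907,.9205])
d=np.load("w1.npz");c=cam("wrist",dict(tool_pos=d['p'],ee_rot=d['q']))
px=lambda x,y:(200+(x+.5)/5-.5,160+(y+.5)/5-.5)
for r,z in((155,.022),(143,.006),(205,.022),(44,.006),(357,.006)):
    print(r,z,1000*(back(c,[px(375,r)],z)[0,:2]-C)@ax)
o=robot.get_obs();print("TCP rel stand mm",1000*(o['tool_pos'][:2]-C)@ax,o['tool_pos'])
d=np.load("w5.npz");c=cam("wrist",dict(tool_pos=d['p'],ee_rot=d['q']))
px=lambda x,y:(140+(x+.5)/2.6-.5,180+(y+.5)/2.6-.5)
for r,z in((20,.022),(25,.006),(40,.006)): print(r,z,1000*(back(c,[px(350,r)],z)[0,:2]-C)@ax)
E
```

```text
155 0.022 13.588847378914172
143 0.006 11.864098939224638
205 0.022 4.582513753622227
44 0.006 30.163521997760594
357 0.006 -30.07227046133732
TCP rel stand mm -46.05730773375682 [ 0.5492 -0.377   0.1561]
20 0.022 -14.478408713604438
25 0.006 -19.769782468541074
40 0.006 -24.16813799629621
```

step_arm(commands="0 0 1 0; 0 0 1.8 0; 0 0 2.4 0; 0 0 2.8 0; 0 0 3.1 0; 0 0 3.3 0; 0 0 3.3 0; 0 0 3.3 0", grip_force=12)

```text
t: 9.2
tool_pos: [0.5492, -0.3769, 0.123]
ee_rot: [0.0, 0.552, 0.834, 0.0]
force: [0.7, -0.8, 0.1]
grip_width: 0.881
```

step_arm(commands="0 0 0.15 0; 0.05 0 0.3 0; 0.1 0 0.45 0; 0.15 0 0.6 0; 0.15 0 0.6 0; 0.15 0 0.6 0")

```text
t: 9.95
tool_pos: [0.5502, -0.3789, 0.1198]
ee_rot: [0.005, 0.552, 0.834, -0.001]
force: [0.2, -4.2, 9.2]
grip_width: 0.882
```

```bash
cat > lab.py <<'E'
from h import *
from scipy.optimize import least_squares
def quad(img):  # rgb -> label corner pixels (outer green quad)
    h=cv2.cvtColor(img,cv2.COLOR_RGB2HSV); m=cv2.inRange(h,(45,90,20),(85,255,200))
    cs,_=cv2.findContours(m,cv2.RETR_EXTERNAL,cv2.CHAIN_APPROX_NONE)
    hull=cv2.convexHull(max(cs,key=cv2.contourArea))
    q=cv2.approxPolyN(hull,4)[0].astype(float) if hasattr(cv2,'approxPolyN') else cv2.boxPoints(cv2.minAreaRect(hull))
    s=q[:,1].argsort(); t,b=q[s[:2]],q[s[2:]]
    return np.vstack([t[t[:,0].argsort()],b[b[:,0].argsort()]]) # TL,TR,BL,BR
L=np.array([(4,44.5,5.5),(4,23.5,5.5),(4,44.5,27.5),(4,23.5,27.5)])/1000
def tilt(q,p,quat):
    c=cam("wrist",dict(tool_pos=p,ee_rot=quat));M=q2R(quat)
    def place(v,X):
        s,k=np.sin(v[0]),np.cos(v[0]);A=np.array([[k,0,-s],[0,-1,0],[-s,0,-k]])
        return p+(X@A.T+v[1:])@M.T
    r=least_squares(lambda v:(proj(c,place(v,L))-q).ravel(),[.6,.02,-.006,.115])
    v=r.x; mid=place(v,np.array([[0,0,.022]]))[0]
    print("label px",q.round(1).tolist(),"\ntilt deg",np.degrees(v[0]).round(1),"origin in tool mm",(1000*v[1:]).round(1),"rms px",np.sqrt((r.fun**2).mean()).round(2),"mid world",mid.round(4))
    return v
E
python3 - <<'E'
from lab import *
im=cv2.imread("pics/w5.png")[:,:,::-1].copy();q=quad(im);d=np.load("w5.npz")
tilt((q+.5)/2.6-.5+[140,180],d['p'],d['q'])
o=robot.get_obs();f=robot.grab_frame("wrist");np.save("w6.npy",f)
tilt(quad(f),o['tool_pos'],o['ee_rot'])
E
```

```text
label px [[198.5, 206.2], [232.4, 206.2], [192.0, 233.5], [228.2, 233.9]] 
tilt deg 29.1 origin in tool mm [ 25.2  -7.2 116.7] rms px 0.1 mid world [ 0.5373 -0.3668  0.059 ]
label px [[197.0, 205.0], [231.0, 204.0], [191.0, 234.0], [228.0, 234.0]] 
tilt deg 33.7 origin in tool mm [ 27.5  -7.4 114.5] rms px 0.33 mid world [ 0.538  -0.3684  0.0235]
```

The code fit matches the earlier one (29.1°), and the tilt is now 33.7°. I press further down.

step_arm(commands="-0.1 0 0.1 0; -0.2 0 0.25 0; -0.3 0 0.4 0; -0.4 0 0.5 0; -0.4 0 0.5 0; -0.4 0 0.5 0")

```text
t: 10.75
tool_pos: [0.5519, -0.383, 0.1147]
ee_rot: [0.005, 0.552, 0.834, -0.001]
force: [1.7, -4.5, 6.3]
grip_width: 0.878
```

```bash
cat > chk.py <<'E'
from lab import *
o=robot.get_obs();f=robot.grab_frame("wrist")
print(o['t'],o['tool_pos'],o['force'],o['grip_width'])
g=cv2.resize(f,None,fx=3,fy=3,interpolation=cv2.INTER_CUBIC)
tilt((quad(g)+.5)/3-.5,o['tool_pos'],o['ee_rot']); cv2.imwrite("pics/last.png",f[:,:,::-1])
E
python3 chk.py
```

```text
10.75 [ 0.55191378 -0.38296167  0.11469301] [ 1.7198413  -4.47449649  6.29515902] 0.8781614177214851
label px [[193.3, 202.0], [229.3, 202.0], [189.0, 237.0], [226.7, 236.3]] 
tilt deg 45.5 origin in tool mm [ 32.8  -7.2 106.5] rms px 0.26 mid world [ 0.5393 -0.3707  0.0235]
```

step_arm(commands="0.1 0 -0.15 0; 0.2 0 -0.25 0; 0.3 0 -0.35 0; 0.4 0 -0.4 0; 0.4 0 -0.4 0; 0.4 0 -0.4 0")

```text
t: 11.55
tool_pos: [0.5499, -0.3779, 0.1169]
ee_rot: [0.003, 0.552, 0.834, -0.001]
force: [2.1, -5.2, 4.2]
grip_width: 0.878
```

```bash
python3 chk.py
```

```text
11.55 [ 0.54987011 -0.37793232  0.11690755] [ 2.13415403 -5.15285678  4.24904562] 0.87807444115093
label px [[194.7, 204.7], [229.7, 204.7], [190.0, 237.3], [227.0, 237.3]] 
tilt deg 41.5 origin in tool mm [ 29.4  -7.7 111.1] rms px 0.24 mid world [ 0.5374 -0.3678  0.0221]
```

The tilt is 41.5°, near enough to check in free air. I grip firmer and lift out.

step_arm(commands="0 0 0 0; 0 0 0 0; -0.3 0 -0.4 0; -0.6 0 -1 0; -0.8 0 -2 0; -0.8 0 -4 0; -0.8 0 -7 0; -0.8 0 -11 0; -0.8 0 -15 0; -0.8 0 -15 0", grip_force=30)

```text
t: 12.85
tool_pos: [0.5533, -0.3826, 0.2713]
ee_rot: [0.004, 0.551, 0.834, 0.001]
force: [0.8, 0.2, -0.8]
grip_width: 0.874
```

```bash
python3 chk.py
```

```text
12.85 [ 0.55334345 -0.38263556  0.27126447] [ 0.75346795  0.17773161 -0.84962222] 0.874271201159502
label px [[194.3, 204.0], [229.7, 204.0], [189.7, 237.3], [227.0, 237.3]] 
tilt deg 42.5 origin in tool mm [ 30.4  -7.4 109.2] rms px 0.21 mid world [ 0.5412 -0.3716  0.1781]
```

step_arm(commands="2 0.4 -1.5 0.15; 4.5 0.9 -3 0.33; 7 1.4 -4.5 0.51; 9.5 1.9 -6 0.69; 12 2.4 -7 0.87; 14.5 2.9 -8 1.05; 17 3.4 -8 1.23; 19.5 3.9 -8 1.41; 22 4.3 -8 1.59; 23.6 4.5 -8 1.75")

```text
t: 14.15
tool_pos: [0.4995, -0.1461, 0.3445]
ee_rot: [-0.001, 0.994, 0.109, -0.002]
force: [0.5, 0.3, -0.2]
grip_width: 0.876
```

step_arm(commands="0 0 0 0.11; 0 0 0 0.22; 0 0 0 0.23; 0 0 0 0.23; 0 0 0 0.23")

```text
t: 14.78
tool_pos: [0.5005, -0.148, 0.3455]
ee_rot: [-0.0, 1.0, -0.003, -0.0]
force: [0.4, 0.1, -0.7]
grip_width: 0.875
```

```bash
python3 chk.py; python3 - <<'E'
from h import *
M=q2R(robot.get_obs()['ee_rot']);print(M)
f=cv2.imread("pics/last.png");b=robot.grab_frame("top")[:,:,::-1]; s=robot.grab_frame("scene")[:,:,::-1]
im=np.zeros((600,780,3),np.uint8)
im[:364]=cv2.resize(f[180:320,140:440],(780,364),interpolation=cv2.INTER_CUBIC)
im[364:600,:315]=cv2.resize(b,(315,236));im[364:600,400:]=cv2.resize(s[120:300,180:470],(380,236))
cv2.imwrite("pics/w7.png",im)
E
```

```text
14.775 [ 0.50048924 -0.14803656  0.34546831] [ 0.3929485   0.13457685 -0.67866924] 0.8751422381714693
label px [[194.3, 204.3], [229.7, 204.3], [189.7, 237.3], [227.0, 237.3]] 
tilt deg 41.8 origin in tool mm [ 30.8  -7.5 109.5] rms px 0.27 mid world [ 0.5166 -0.1406  0.2524]
[[ 9.99977862e-01 -6.63757172e-03 -4.67029967e-04]
 [-6.63743009e-03 -9.99977926e-01  3.04158158e-04]
 [-4.69038529e-04 -3.01051546e-04 -9.99999845e-01]]
```

View pics/w7.png

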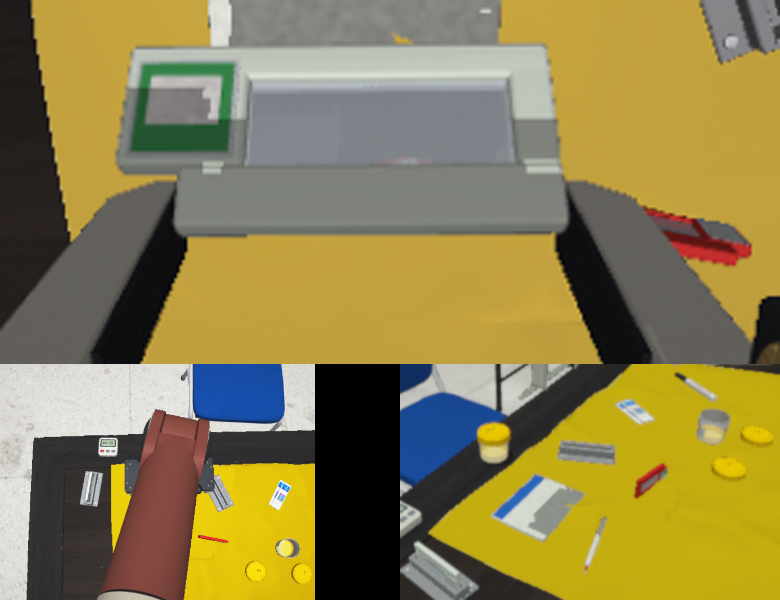

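The picture shows the carrier held with the label at (185,108), the notch at lower left and its lower edge towards the stripe. The stand is empty, and the cup, timer, pen and plain carrier are in place. I cross-check the tilt with a full corner fit and raise 3 mm.

step_arm(commands="0.1 0 -0.3 0; 0.1 0 -0.3 0; 0.1 0 -0.3 0; 0.1 0 -0.3 0; 0.1 0 -0.3 0; 0.1 0 -0.3 0; 0.1 0 -0.3 0; 0.1 0 -0.3 0")

```text
t: 15.92
tool_pos: [0.5017, -0.1481, 0.3488]
ee_rot: [-0.0, 1.0, -0.004, -0.0]
force: [-0.2, 0.3, -0.5]
grip_width: 0.876
```

```bash
python3 chk.py; python3 - <<'E'
from fit import *
o=robot.get_obs();np.savez("w8.npz",p=o['tool_pos'],q=o['ee_rot']);print(o['qd'].round(4))
pts=[((4,48,0),(132,46)),((4,-48,0),(547,46)),((4,34,44),(175,233)),((4,-48,44),(568,233)),((4,48,30),(117,166)),((4,44.5,5.5),(138,63)),((4,23.5,5.5),(236,63)),((4,44.5,27.5),(129,153)),((4,23.5,27.5),(229,153))]
fit("w8.npz",[a for a,_ in pts],[(140+(b[0]+.5)/2.6-.5,180+(b[1]+.5)/2.6-.5) for _,b in pts])
E
```

```text
15.925 [ 0.50167288 -0.14805188  0.34876264] [-0.24701356  0.28532404 -0.51478187] 0.8755951067210694
label px [[194.3, 204.3], [229.7, 204.3], [189.7, 237.3], [227.0, 237.3]] 
tilt deg 41.8 origin in tool mm [ 30.8  -7.5 109.5] rms px 0.27 mid world [ 0.5179 -0.1407  0.2557]
[ 0.0002 -0.0004 -0.001   0.0014  0.0001 -0.0007 -0.0025]
resid px [1.5213 0.0803 0.8395 0.6208 1.2641 1.7101 0.5582 0.9288 1.1803]
axes world
 [[ 0.6851  0.0262 -0.7279]
 [-0.0433  0.999  -0.0049]
 [ 0.7271  0.0349  0.6856]] 
mid [ 0.5173 -0.1414  0.2565] label elev 46.64626701878688 y elev 1.9995114058854353 y yaw 88.49925355181763
mid in tool cm [ 1.5589 -0.6723  9.2294] origin [ 3.1604 -0.6944 10.7377]
carrier axes in tool
 [[ 0.6854  0.019  -0.7279]
 [ 0.0384 -0.9992  0.01  ]
 [-0.7272 -0.0348 -0.6856]]
```

The two fits disagree (41.8° and 46.6°), probably because I misread the top-edge row. One enlarged crop should settle it.

```bash
python3 - <<'E'
import cv2,numpy as np
f=cv2.imread("pics/last.png")[192:276,180:370]
g=cv2.resize(f,None,fx=4.2,fy=4.2,interpolation=cv2.INTER_CUBIC); cv2.imwrite("pics/w9.png",cv2.convertScaleAbs(g,alpha=1.5));print(g.shape)
E
```

```text
(353, 798, 3)
```

View pics/w9.png

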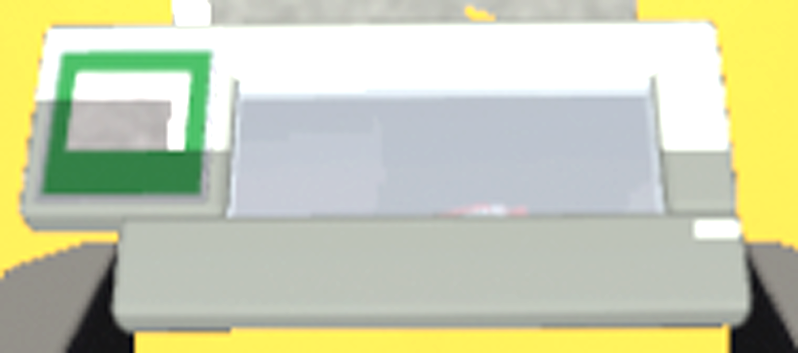

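```bash
python3 - <<'E'
from lab import *
d=np.load("w8.npz");p=d['p'];c=cam("wrist",dict(tool_pos=p,ee_rot=d['q']));M=q2R(d['q'])
P=lambda x,y:(180+(x+.5)/4.2-.5,192+(y+.5)/4.2-.5)
lab=[((4,44.5,5.5),(63,52)),((4,23.5,5.5),(211,52)),((4,44.5,27.5),(41,196)),((4,23.5,27.5),(202,195))]
edge=[((4,48,0),(47,27)),((4,-48,0),(717,22)),((-4,34,44),(125,328)),((-4,-48,44),(742,326))]
nf=[((4,48,30),(20,212)),((-4,48,30),(30,230))]
def run(S,n):
    X=np.array([a for a,_ in S])/1000;q=np.array([P(*b) for _,b in S])
    def f(v):
        A=np.array([[np.cos(v[0]),0,-np.sin(v[0])],[0,-1,0],[-np.sin(v[0]),0,-np.cos(v[0])]])
        A=cv2.Rodrigues(np.array([v[4],0,v[5]]))[0]@A
        return (proj(c,p+(X@A.T+v[1:4])@M.T)-q).ravel()
    def g(v): return np.r_[f(v),v[4:]*100]
    r=least_squares(g,[.7,.03,-.007,.11,0,0]);print(n,np.degrees(r.x[[0,4,5]]).round(1),(1000*r.x[1:4]).round(1),r.fun[:-2].round(1))
run(lab,"label");run(lab+edge,"label+edge");run(lab+edge+nf,"all");run(edge,"edge")
E
```

```text
label [43.2  0.1 -0.1] [ 32.1  -6.7 106.3] [ 0.  -0.   0.4 -0.1  0.1 -0.1 -0.5  0.2]
label+edge [40.9  0.3 -0.3] [ 30.9  -7.  108.9] [ 0.7  0.6  0.6  0.4  0.7 -0.6 -0.3 -0.5  0.  -1.  -0.6 -0.8 -1.1  1.1
 -0.1  0.7]
all [41.4  0.2 -0.3] [ 31.   -7.  109.1] [ 0.8  0.4  0.7  0.2  0.9 -0.6 -0.2 -0.5  0.1 -1.3 -0.6 -0.9 -0.9  1.
 -0.3  0.7 -0.9 -0.4  0.4  1.3]
edge [39.3  0.2 -0.3] [ 30.2  -6.8 110. ] [ 1.1 -0.7 -0.6 -0.3 -0.7  0.6  0.2  0.3]
```

With the top edge assigned correctly, the tilt fits fall between 39° and 43° (all points together: 41.4°), and the long edge is level to about 0.3°. The pose is steady, so I hand in.

```bash
python3 -c "
from station import robot
o=robot.get_obs();print(o['t'],o['tool_pos'],o['grip_width']);print(robot.finish_job())"
```

```text
15.975 [ 0.50166895 -0.14805082  0.34876083] 0.8744600966350489
the job is handed in; nothing more can be done
None
```

I drew the notched carrier out of its stand and was holding it above the middle of the board when I handed in, at 16.0 s of the 35 s allowed. No verdict was reported.

**How:** The tool can only turn about its vertical axis. I gripped the carrier lengthwise, on the plain end and the notch wall, and tipped it in the grip by pressing its lower edge against the stand.

**Last checks:**

| Check | Measured | Wanted |
|---|---|---|
| Carrier centre (x, y) | (0.518, -0.141) m | board centre (0.518, -0.140) m |
| Carrier centre height | 0.256 m above the table, 0.248 m above the board's top | about 0.25 m |
| Tilt | about 41° | about 40° |
| Long edges | level and parallel to the stripe within about 0.5° | level, parallel |
| Label direction | up and towards the stripe | up and towards the stripe |

The last picture showed the plain carrier, cup, timer and pen apparently undisturbed. I checked that by eye only.

**What went wrong or disagreed:**
- **First tipping attempt:** it wedged in the slot, with about 17 N at the wrist, and stopped at 29°. The carrier slid a few millimetres in the pads. I freed it and redid the tip against the outside of the stand.
- **Tilt fits:** they spread from 39° to 43°. One earlier fit gave 46.6°, which I put down to a misread edge.

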